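# Demould a whole-mount wax block from its spring-jaw mould

### The job

A large wax tissue block has set in the spring-jaw mould. Take it out without forcing it: gripping it by its cassette, push it against the sprung jaw until its other end comes out from under the fixed lip, keep pushing while you tip that end up over the lip, and draw the block out, then set it down gently, wax face down, on the free part of the cold plate, lying lengthwise along the plate and clear of the block that is already there. Leave that other block where it lies.

Things in the scene. Friction and masses are not known exactly. Their poses are not given: they have to be found in the camera images.
- wax_block: block in the mould: cream wax 62x42x12 mm (x, y, z) under a white slotted cassette 76x56x12 mm, about 0.11 kg. Origin: centre of the wax face (underside), cassette at z 12 to 24 mm; x along its length, toward the fixed lip at the start; z up. Grip the cassette across its 56 mm width (y): its sides stand 2 mm beyond the mould walls, with free space beside and below down to 12 mm above the bench
- mould: fixed steel mould, base 160x100x8 mm. Origin: on the bench under the cavity's centre; +x to the fixed lip, -x to the sprung jaw, z up. Cavity 46 mm wide, floor z 20 mm; side walls (outer y +-26) carry the cassette at z 34 (cassette z 34 to 46). Fixed end wall: face x 38.5; its lip, 4 mm thick, reaches in over the cassette to x 30.5 (7.5 mm overlap), underside z 48, screw heads to z 54
- jaw: the jaw itself, a steel block that slides back with the joint; at home its frame is the mould's frame. Its face, at x -38.5 mm when home, meets the cassette's end; its lip, 4 mm thick, reaches over the cassette to x -33 mm (5 mm overlap), underside z 48, screw heads to z 54
- jaw_slide (a joint): sprung jaw at the mould's -x end: how far (m) it is pushed back toward -x, from 0 (home) to about 0.0085 (hard stop). A spring, about 7 N at home and 15 N at the stop, drives it home
- cold_plate: fixed solid stainless-steel plate 130x300 mm with a shallow recess; origin on the bench under its centre, x across (130 mm), y along its 300 mm length, z up. The flat recess floor is 24 mm above the bench, x +-60, y +-145 mm, inside a rim 3 mm higher
- other_block: a block of the same shape, size and frame as wax_block, already lying wax face down on the cold plate, its length along the plate, nearer one end or about the middle
There are look-alikes about, which are no part of the job. Leave any orange look-alike of the wax_block alone.

How it is judged:
By the outcome, as a careful person would: the job done as asked, in the order asked, and still so for the second after the job is handed in, with the robot touching nothing.
It also fails if it takes over 58 s, if anything falls off the work surface, if the arm or the gripper's body presses on something with over 40 N, if the wrist force passes 120 N, or if a joint passes its speed limit or range.

### The arm

A 6-joint arm with a two-finger parallel gripper is mounted at the origin on a cart in front of the work surface, level with it; the furniture and walls round the work are solid. World frame = base frame: x ahead of the robot, y to its left, z up, the work surface at z = 0. Lengths are in m, angles in degrees, forces in N, time in s.
With the tool pointing down it reaches from about 0.35 to 0.925 m from the base axis. Payload 6.4 kg.
Tool frame: the origin (TCP) lies at the very end of the fingers, on their centre line; the grasp point (between the pads) lies 19 mm behind it (manip.grasp_offset is the z of the grasp point in the tool frame, in m); z points along the fingers, y is the direction in which the jaws open and shut (so a half turn about z gives the same grasp; the last joint's range is limited). The gripper opens to 85 mm and grips with 20 to 120 N. Pads are 22 mm wide; open, the fingers measure 114 mm over their backs; the gripper's body (76 mm by 85 mm) begins 54 mm behind the grasp point. The pads swing forward as they close: fully open they stand 13 mm farther back than shut.
Start: joints at [55.686, 14.043, 89.255, -0, 76.702, -9.975], TCP at [0.268, 0.592, 0.231] pointing down, gripper open.
Joint ranges: [-179.41, 179.41], [-58.25, 129.5], [7.25, 145.43], [-54.29, 234.29], [11.92, 165.04], [-157.13, 157.13]. Speed limits (degrees/s): [147.25, 147.25, 180, 180, 180, 180].

### API

Orientations are given as [roll, pitch, yaw] about the fixed x, y, z axes, in that order (R = Rz(yaw) Ry(pitch) Rx(roll)).
In Python, from workcell import manip gives the robot as it stands. The module is installed in compiled form; this text tells all that it offers.
- The arm moves only by the shell command python3 -m pendant 'ROWS' [FORCE]. ROWS is JSON, a list that holds one entry, the list of rows, each a list of 5 numbers: the opening, from -1 (shut) to 1 (fully open), then the shift along the tool's x, y, z in mm, then the turn about the tool's z in degrees. A call has 1 to 20 rows; each row shifts and turns the commanded pose from where the row before left it, along the tool's axes as they then stand; what a row does not reach is not made up. A row lasts 1/8 s, in which the tool goes at most 62.5 mm and 10.7 degrees, less where a joint would pass 70% of its speed; a pose out of reach is approached as far as the arm can. A call with a gripper value outside its range is refused whole. The fingers move at their own pace and stop on an object; FORCE is the grip in N (left out, the last holds). Time passes only in rows, so rows that do not move let the fingers close. It gives the time, the measured TCP pose, the force and the opening at its end, in the units of the state.
- manip.state(): the state, without advancing time (a new reading comes with each control period).
- manip.read_camera(name): name is "scene" or "top" or "wrist"; returns the picture (420x560x3 uint8, red, green, blue); there is no depth.
- manip.camera_model(name): a dict with "fx", "fy", "cx", "cy" (pixels), "distortion" ([k1, k2, p1, p2, k3] as OpenCV has them; the pictures are not rectified), "R" (3x3) and "t" (3): a world point X has camera coordinates R X + t. Camera axes: x right, y down, z forward; pixel columns grow to the right and rows downward; lengths in m; the calibration is good to about 2 mm. A picture is of the moment at which its call begins: read the wrist's pose just before it. camera_model takes no time and is no camera call; for the wrist camera it gives the pose at the moment of the call.
- manip.job_done(): hands the job in, once; it reports no verdict.
The state is a dict: "clock": time; "joint_positions": joint angles; "qvel": joint speeds; "effort": joint torques, N m; "tcp_pos": TCP position; "orientation": TCP orientation; "contact_force": force on the tool from outside, world axes, zero at the start; "moment": the same for the moment, N m; "width": opening from 0.0 (shut) to 1.0 (fully open).
Only numpy, scipy, OpenCV 4.12 (cv2) and the standard library are available. Lean on these libraries where they do the work, as an engineer would, in place of code of your own. Each camera call takes 0.05 s, during which the arm holds its last target.

## Working session

There is one attempt and no reset: what is moved stays moved. The work goes in short steps, Python scripts to look and compute and a shell command to move; the robot and the scene stay as the last step left them, time stands still between calls to the robot, and variables do not carry over. Pictures are saved under pics/ and viewed, and the job is handed in when it is done.

```bash
mkdir -p pics; ls
python3 - <<'E'
from workcell import manip
import cv2
print(manip.state(), manip.grasp_offset)
for n in ["scene","top","wrist"]:
    m=manip.camera_model(n); print(n,m)
    cv2.imwrite(f"pics/{n}0.png",manip.read_camera(n)[:,:,::-1])
E
```

```text
pics
{'clock': 0.0, 'joint_positions': array([ 5.56854336e+01,  1.40843997e+01,  8.93261780e+01, -4.48605793e-04,
        7.67016962e+01, -9.97555349e+00]), 'qvel': array([ 0.04645429, -0.04272715,  0.02897725,  0.06420123, -0.0429495 ,
        0.0436292 ]), 'effort': array([-1.45784510e-03, -4.29512930e+01, -3.26119781e+01, -1.92954849e-04,
        5.30656849e-03,  2.05772091e-05]), 'tcp_pos': array([0.26756328, 0.59175441, 0.2301653 ]), 'orientation': array([-1.79889348e+02, -1.90191896e-02,  1.55661072e+02]), 'contact_force': array([-0.49682186,  0.34707078, -0.27559505]), 'moment': array([ 0.01953523, -0.00118223, -0.00067616]), 'width': 1.0005321388996002} -0.0187
scene {'fx': 540.009667373524, 'fy': 540.009667373524, 'cx': 282.4258500423145, 'cy': 204.51971478780197, 'distortion': array([0.01418971, 0.        , 0.        , 0.        , 0.        ]), 'R': array([[-0.90498423, -0.42542557,  0.00407765],
       [-0.26826969,  0.56318397, -0.78157225],
       [ 0.33020435, -0.70840447, -0.6238014 ]]), 't': array([ 0.55697275, -0.04261738,  1.81951907])}
top {'fx': 532.3195615365013, 'fy': 532.3195615365013, 'cx': 290.0905872872113, 'cy': 207.116729332784, 'distortion': array([-0.05171937,  0.        ,  0.        ,  0.        ,  0.        ]), 'R': array([[-0.02450853, -0.99967107, -0.00755603],
       [-0.98389536,  0.02545904, -0.176923  ],
       [ 0.17705718,  0.00309822, -0.98419569]]), 't': array([0.38975591, 0.46132562, 1.43836213])}
wrist {'fx': 343.42037994108057, 'fy': 343.42037994108057, 'cx': 279.5763272159168, 'cy': 209.94092232576858, 'distortion': array([-0.02472724,  0.        ,  0.        ,  0.        ,  0.        ]), 'R': array([[ 0.41158969,  0.91136667, -0.00217178],
       [ 0.86412389, -0.38949448,  0.31872238],
       [ 0.28962706, -0.13305953, -0.94784562]]), 't': array([-0.64919341, -0.0423787 ,  0.38175211])}
```

View pics/scene0.png

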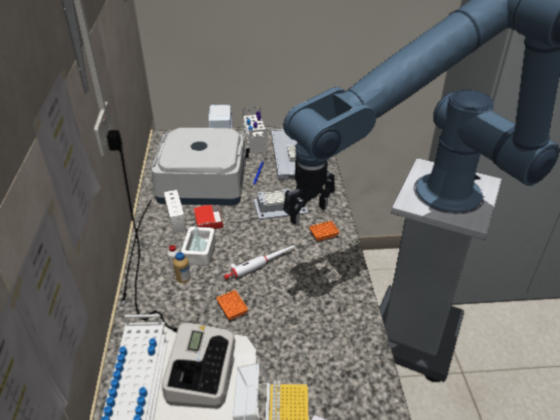

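View pics/top0.png

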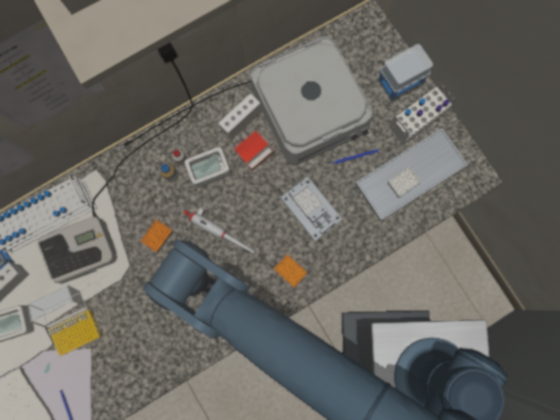

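View pics/wrist0.png

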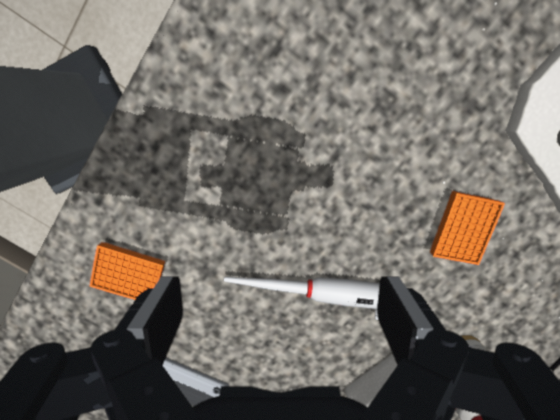

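The scene and top views show the mould at top (311,208) with a white cassette in it. The cold plate is at (412,173) with the other block on it at (403,181). The orange look-alikes are at (156,236) and (291,271), and the yellow rack at (75,332) is not part of the job.

```bash
cat > h.py <<'E'
import numpy as np, cv2, pickle
from workcell import manip
def K(m): return np.array([[m['fx'],0,m['cx']],[0,m['fy'],m['cy']],[0,0,1.]])
def ray(m,uv):
    p=cv2.undistortPoints(np.array([[uv]],float),K(m),np.array(m['distortion']))[0,0]
    R=np.array(m['R']);t=np.array(m['t'])
    return -R.T@t, R.T@np.array([p[0],p[1],1.])
def atz(m,uv,z):
    c,d=ray(m,uv); return c+d*(z-c[2])/d[2]
def proj(m,X):
    X=np.atleast_2d(np.asarray(X,float)); r=cv2.Rodrigues(np.array(m['R']))[0]
    return cv2.projectPoints(X,r,np.array(m['t']),K(m),np.array(m['distortion']))[0][:,0]
def tri(obs):
    A=np.zeros((3,3));b=np.zeros(3)
    for m,uv in obs:
        c,d=ray(m,uv);d/=np.linalg.norm(d);P=np.eye(3)-np.outer(d,d);A+=P;b+=P@c
    return np.linalg.solve(A,b)
def snap(n,f):
    s=manip.state(); m=manip.camera_model(n); im=manip.read_camera(n)[:,:,::-1].copy()
    cv2.imwrite(f"pics/{f}.png",im); pickle.dump((m,s),open(f"pics/{f}.pkl","wb")); return im,m,s
def load(f): return cv2.imread(f"pics/{f}.png"),*pickle.load(open(f"pics/{f}.pkl","rb"))
E
python3 - <<'E'
from h import *
m=manip.camera_model("top")
for n,uv,z in [("mould",(311,208),.046),("plate",(412,173),.027),("other",(403,181),.048)]:
    print(n,atz(m,uv,z).round(3))
for c in [(282,208),(318,238),(340,208),(304,178)]: print(atz(m,c,0.008).round(3))
for c in [(357,184),(378,218),(467,163),(440,130)]: print(atz(m,c,0.027).round(3))
im=cv2.imread("pics/top0.png"); cv2.imwrite("pics/topc.png",cv2.resize(im[120:260,265:475],None,fx=3.8,fy=3.8,interpolation=cv2.INTER_CUBIC))
w=manip.camera_model("wrist");s=manip.state()
from scipy.spatial.transform import Rotation as Ro
Rt=Ro.from_euler('xyz',s['orientation'],degrees=True).as_matrix()
R=np.array(w['R']); print("cam in tool",Rt.T@(-R.T@w['t']-s['tcp_pos']), (Rt.T@R.T).round(3))
print("tool axes",Rt.round(3))
E
```

```text
mould [0.466 0.32  0.046]
plate [0.564 0.029 0.027]
other [0.536 0.06  0.048]
[0.475 0.401 0.008]
[0.387 0.302 0.008]
[0.471 0.236 0.008]
[0.561 0.336 0.008]
[0.535 0.187 0.027]
[0.436 0.133 0.027]
[ 0.589 -0.132  0.027]
[ 0.689 -0.062  0.027]
cam in tool [ 0.08184846  0.00020874 -0.1436265 ] [[ 0.001 -0.948 -0.319]
 [ 1.     0.001 -0.   ]
 [ 0.    -0.319  0.948]]
tool axes [[-0.911  0.412 -0.001]
 [ 0.412  0.911 -0.001]
 [ 0.    -0.001 -1.   ]]
```

View pics/topc.png

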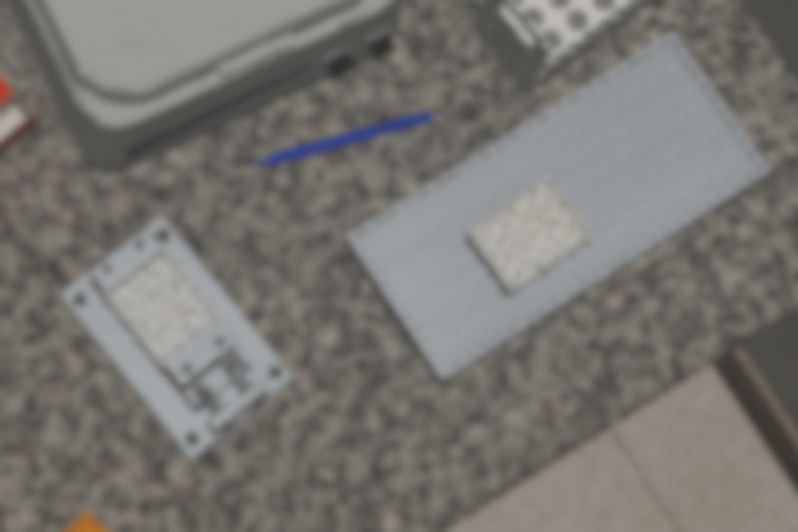

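```bash
python3 -m pendant '[[[1,-39,-17,-4,0],[1,-39,-17,-4,0],[1,-39,-17,-4,0],[1,-39,-17,-4,0],[1,-39,-17,-4,0],[1,-39,-17,-4,0],[1,-39,-17,-4,0],[1,-39,-17,-4,0],[1,0,0,0,10],[1,0,0,0,10],[1,0,0,0,10],[1,0,0,0,10],[1,0,0,0,10],[1,0,0,0,10],[1,0,0,0,10],[1,0,0,0,10],[1,0,0,0,10],[1,0,0,0,10],[1,0,0,0,10],[1,0,0,0,9]]]'
python3 -m pendant '[[[1,0,0,0,0],[1,0,0,0,0]]]'
python3 - <<'E'
from h import *
im,m,s=snap("wrist","w1"); print(s['tcp_pos'],s['orientation'],s['contact_force'])
im2,_,_=snap("top","t1")
E
```

```text
clock: 2.65
tcp_pos: [0.4959, 0.3397, 0.2628]
orientation: [-180.0, 0.0, 36.4]
contact_force: [-0.1, 0.2, 0.2]
width: 0.999
clock: 2.9
tcp_pos: [0.496, 0.3397, 0.2631]
orientation: [-180.0, 0.0, 36.8]
contact_force: [-0.3, 0.3, -0.1]
width: 0.999
[0.49600306 0.33969447 0.26307189] [-1.79995289e+02  2.38408911e-02  3.67894510e+01] [-0.25331946  0.30937943 -0.10195331]
```

View pics/w1.png

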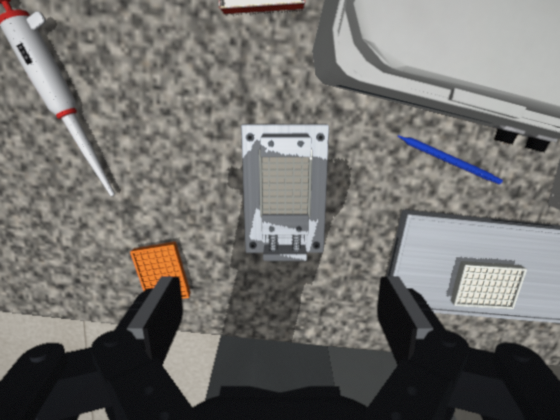

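Wrist view: the mould is at (285,190), with the springs (jaw end) at (285,243) and the fixed lip at the top, near (286,143). The cold plate is lower right, with the other block at (489,286). An orange look-alike is at (160,270). Candidates for wax_block: the white cassette in the mould (285,185), other_block (489,286) and the orange one (160,270). I choose the one in the mould and check it in a close crop.

Run:
```python
from h import *
im,m,s=load("w1")
cv2.imwrite("pics/w1c.png",cv2.resize(im[115:270,225:345],None,fx=3.8,fy=3.8,interpolation=cv2.INTER_CUBIC))
for n,uv,z in [("fix L",(242,125),.008),("fix R",(328,125),.008),("jawL",(245,253),.008),("jawR",(325,250),.008),("cas",(262,155),.046),("cas",(310,155),.046),("cas",(262,216),.046),("cas",(311,216),.046)]: print(n,atz(m,uv,z).round(4))
```

```text
fix L [0.5103 0.4032 0.008 ]
fix R [0.5687 0.3253 0.008 ]
jawL [0.3815 0.3089 0.008 ]
jawR [0.4461 0.2296 0.008 ]
cas [0.5025 0.3674 0.046 ]
cas [0.5328 0.3269 0.046 ]
cas [0.4473 0.3274 0.046 ]
cas [0.4801 0.2837 0.046 ]
```

View pics/w1c.png

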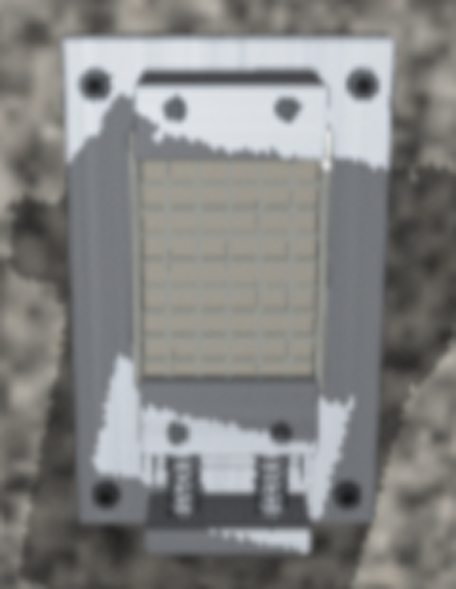

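The crop confirms the white cassette in the steel mould: fixed lip at the top, springs at the bottom. Next is a closer view, shifted sideways, for stereo.

```bash
python3 -m pendant '[[[1,-2,13,24,0],[1,-2,13,24,0],[1,-2,13,24,0],[1,-1,13,21,0],[1,0,0,0,0],[1,0,0,0,0]]]'
python3 - <<'E'
from h import *
im,m,s=snap("wrist","w2"); print(s['tcp_pos'],s['orientation'])
E
```

```text
clock: 3.75
tcp_pos: [0.522, 0.2942, 0.1712]
orientation: [180.0, -0.1, 36.7]
contact_force: [-0.6, -0.5, 1.4]
width: 1.002
[0.52204935 0.29422887 0.17122379] [ 1.79985710e+02 -8.12599636e-02  3.66702685e+01]
```

View pics/w2.png

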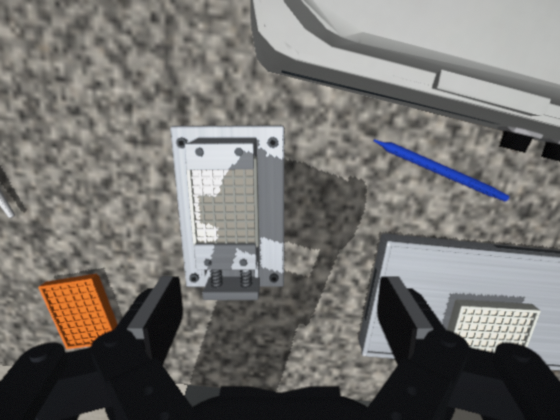

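Run:
```python
from h import *
im,m,s=load("w2")
c=cv2.resize(im[120:305,165:295],None,fx=3.2,fy=3.2,interpolation=cv2.INTER_CUBIC)
im1,_,_=load("w1")
c1=cv2.resize(im1[118:268,235:335],None,fx=3.9,fy=3.9,interpolation=cv2.INTER_CUBIC)
h=max(c.shape[0],c1.shape[0]); o=np.zeros((h,c.shape[1]+c1.shape[1],3),np.uint8); o[:c.shape[0],:c.shape[1]]=c;o[:c1.shape[0],c.shape[1]:]=c1
o=np.clip(o.astype(float)*1.2,0,255).astype(np.uint8)
print(o.shape,c.shape); cv2.imwrite("pics/pair.png",o)
```

```text
(592, 806, 3) (592, 416, 3)
```

View pics/pair.png

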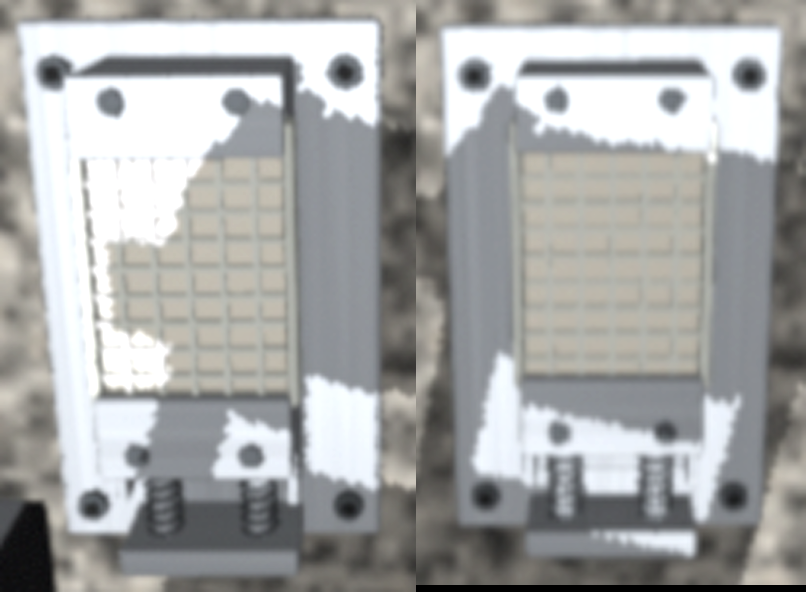

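Run:
```python
from h import *
_,m2,_=load("w2");_,m1,_=load("w1")
L=lambda x,y:(165+(x+.5)/3.2-.5,120+(y+.5)/3.2-.5)
R=lambda x,y:(235+(x-416+.5)/3.9-.5,118+(y+.5)/3.9-.5)
P={"bTL":((20,22),(442,28)),"bTR":((380,20),(780,28)),"bBR":((378,533),(756,527)),"bBL":((70,535),(460,527)),
"hTL":((53,73),(475,74)),"hTR":((345,72),(749,74)),"hBL":((93,505),(486,496)),"hBR":((349,505),(733,495)),
"sTL":((111,101),(557,100)),"sTR":((236,101),(672,100)),"sBL":((138,457),(560,432)),"sBR":((251,457),(665,432)),
"lipL":((83,157),(522,152)),"lipR":((283,156),(702,152)),"jlL":((97,398),(522,377)),"jlR":((288,396),(702,376))}
D={}
for k,(a,b) in P.items():
    D[k]=tri([(m2,L(*a)),(m1,R(*b))]); print(k,D[k].round(4))
def mid(*k): return np.mean([D[i] for i in k],0)
def yaw(a,b): d=b-a; return np.degrees(np.arctan2(d[1],d[0])), np.hypot(*d[:2])
print(yaw(mid("bBL","bBR"),mid("bTL","bTR")),yaw(mid("hBL","hBR"),mid("hTL","hTR")),yaw(mid("sBL","sBR"),mid("sTL","sTR")),yaw(mid("jlL","jlR"),mid("lipL","lipR")))
for a in (("bTL","bTR","bBR","bBL"),("hTL","hTR","hBL","hBR"),("sTL","sTR","sBL","sBR"),("lipL","lipR","jlL","jlR")): print(mid(*a).round(4))
# fit z=0.008 pose using base in each view separately
for m,f,i in ((m2,L,0),(m1,R,1)):
    for z,ks in ((.008,("bTL","bTR","bBR","bBL")),(.008,("hTL","hTR","hBL","hBR")),(.054,("sTL","sTR","sBL","sBR")),(.052,("lipL","lipR","jlL","jlR"))):
        q={k:atz(m,f(*P[k][i]),z) for k in ks}
        t=[k for k in ks if k[1]=='T' or k.startswith('lip')]; b=[k for k in ks if k not in t]
        a,c=np.mean([q[k] for k in b],0),np.mean([q[k] for k in t],0)
        print(i,ks[0],((a+c)/2).round(4),yaw(a,c))
```

```text
bTL [0.5098 0.4042 0.0059]
bTR [0.5691 0.3247 0.0027]
bBR [0.4385 0.2275 0.001 ]
bBL [0.3829 0.3084 0.009 ]
hTL [0.5056 0.3886 0.0131]
hTR [0.5531 0.3248 0.0117]
hBL [0.3982 0.3086 0.0117]
hBR [0.4459 0.2446 0.0112]
sTL [0.5189 0.3678 0.0534]
sTR [0.5371 0.3439 0.0551]
sBL [0.4446 0.3118 0.0547]
sBR [0.4622 0.2879 0.0543]
lipL [0.5011 0.3666 0.0459]
lipR [0.5296 0.3265 0.0391]
jlL [0.4499 0.3293 0.0498]
jlR [0.4811 0.2894 0.0516]
(np.float64(36.84555087263522), np.float64(0.16091167955632701)) (np.float64(36.756234636945194), np.float64(0.13391058341115855)) (np.float64(36.8885129505525), np.float64(0.09328316026744046)) (np.float64(36.75022498498401), np.float64(0.06216366382718716))
[0.4751 0.3162 0.0047]
[0.4757 0.3166 0.0119]
[0.4907 0.3278 0.0544]
[0.4904 0.3279 0.0466]
0 bTL [0.476  0.3168 0.008 ] (np.float64(36.68351942319311), np.float64(0.15961466608563304))
0 hTL [0.4742 0.3163 0.008 ] (np.float64(36.86307141919961), np.float64(0.13518248533722418))
0 sTL [0.4905 0.3277 0.054 ] (np.float64(36.88363393862237), np.float64(0.09385918387046631))
0 lipL [0.4919 0.328  0.052 ] (np.float64(35.88150313174355), np.float64(0.06369482143170443))
1 bTL [0.4755 0.317  0.008 ] (np.float64(36.73381452566141), np.float64(0.15957797491516415))
1 hTL [0.475  0.3161 0.008 ] (np.float64(36.75386689395043), np.float64(0.13508063480284743))
1 sTL [0.4906 0.3278 0.054 ] (np.float64(36.786210142267706), np.float64(0.09313278781994706))
1 lipL [0.4912 0.3287 0.052 ] (np.float64(37.09791773989551), np.float64(0.06321644728514342))
```

Mould pose: centre about (0.4917, 0.3287), yaw 36.8°. The measured screw-top height of 54.4 mm and base length of 160 mm agree with the text. Next I look at the cold plate while the gripper is empty.

```bash
python3 -m pendant '[[[1,-18,41,-17,0],[1,-18,41,-17,0],[1,-18,41,-17,0],[1,-18,41,-17,0],[1,-18,41,-17,0],[1,-18,41,-17,0],[1,0,0,0,0],[1,0,0,0,0]]]'
python3 - <<'E'
from h import *
im,m,s=snap("wrist","w3"); print(s['tcp_pos'],s['orientation'])
E
```

```text
clock: 4.8
tcp_pos: [0.5818, 0.0327, 0.2728]
orientation: [180.0, -0.0, 36.7]
contact_force: [-0.0, 0.1, -0.2]
width: 0.998
[0.58177505 0.03268803 0.27275477] [ 1.79987437e+02 -4.59561983e-02  3.66884317e+01]
```

View pics/w3.png

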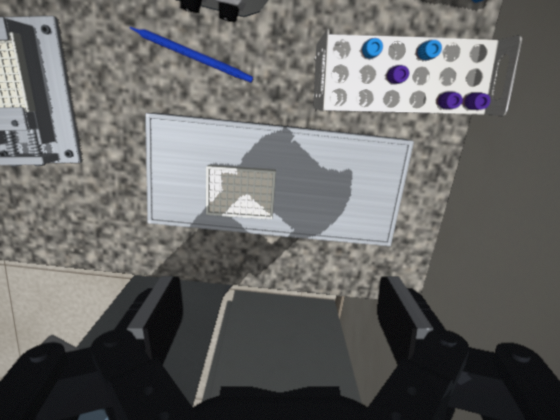

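Run:
```python
from h import *
im,m,s=load("w3")
cv2.imwrite("pics/w3c.png",cv2.resize(im[100:255,140:420],None,fx=2.8,fy=2.8,interpolation=cv2.INTER_CUBIC))
def rep(c,z):
    q=[atz(m,u,z)for u in c]; q=np.array(q)
    print(q.round(4).tolist()); print("c",q.mean(0).round(4)); 
    for a,b in((0,1),(3,2),(0,3),(1,2)):
        d=q[b]-q[a]; print(np.degrees(np.arctan2(d[1],d[0])).round(1),np.hypot(d[0],d[1]).round(4))
rep([(147,114),(411,141),(391,245),(149,223)],.027)
rep([(207,165),(275,168),(274,218),(206,214)],.048)
_,m2,_=load("w2"); mt=manip.camera_model("top")
# stereo check on other block: w2 corners
for a,b in (((207,165),(461,306)),((275,168),(538,310))): print(tri([(m,a),(m2,b)]).round(4))
```

```text
[[0.5451, 0.1867, 0.027], [0.6971, -0.0663, 0.027], [0.589, -0.1351, 0.027], [0.4347, 0.1206, 0.027]]
c [0.5665 0.0265 0.027 ]
-59.0 0.2952
-58.9 0.2987
-149.1 0.1287
-147.5 0.1282
[[0.5428, 0.1015, 0.048], [0.5843, 0.0404, 0.048], [0.5371, 0.0069, 0.048], [0.4948, 0.0718, 0.048]]
c [0.5398 0.0551 0.048 ]
-55.9 0.0739
-56.9 0.0775
-148.3 0.0565
-144.7 0.0578
[0.542  0.1015 0.0478]
[0.5826 0.0401 0.0482]
```

View pics/w3c.png

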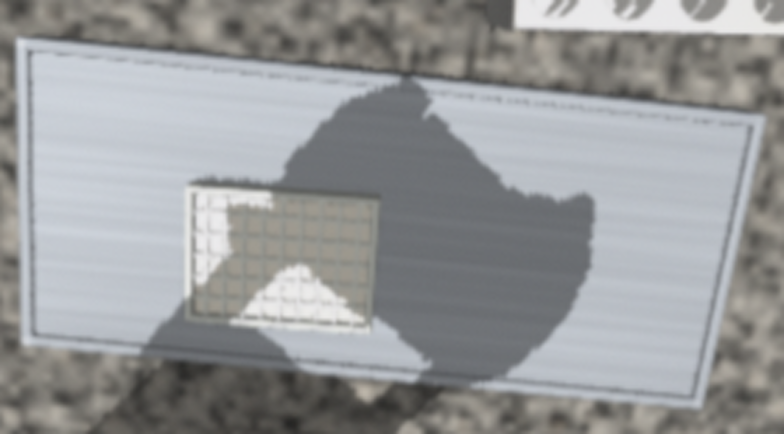

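Plate centre (0.5665, 0.0265), long axis at -59°. The other block spans about -76 to 0 mm along it, with its top at 48 mm from stereo, as expected. I'll set the block down about 85 mm towards the far end, at (0.610, -0.046). Now back to the mould, above the grip point at mould x=+12 mm.

```bash
python3 -m pendant '[[[1,14.6,-36.4,5,0],[1,14.6,-36.4,5,0],[1,14.6,-36.4,5,0],[1,14.6,-36.4,5,0],[1,14.6,-36.4,5,0],[1,14.6,-36.4,5,0],[1,14.6,-36.4,5,0],[1,14.6,-36.4,5,0],[1,0,0,35,0],[1,0,0,35,0],[1,0,0,35,0],[1,0,0,0,0],[1,0,0,0,0]]]'
cat > rel.py <<'E'
from h import *
C=np.array([.4917,.3287]);Y=np.radians(36.8)
s=manip.state(); d=s['tcp_pos'][:2]-C
M=np.array([[np.cos(Y),np.sin(Y)],[-np.sin(Y),np.cos(Y)]])
f=M@s['contact_force'][:2]
print("t",round(s['clock'],2),"mould xy mm",(M@d*1000).round(2),"z",round(s['tcp_pos'][2]*1000,2),"ori",s['orientation'].round(2),"Fmould",f.round(1),s['contact_force'][2].round(1),"mom",s['moment'].round(2),"w",round(s['width'],3))
E
python3 rel.py
```

```text
clock: 6.48
tcp_pos: [0.5018, 0.3363, 0.1286]
orientation: [180.0, -0.1, 36.7]
contact_force: [-0.5, 0.1, 0.2]
width: 1.002
t 6.47 mould xy mm [1.263e+01 1.000e-02] z 128.6 ori [ 1.7998e+02 -9.0000e-02  3.6730e+01] Fmould [-0.3  0.4] 0.2 mom [ 0.01 -0.02 -0.04] w 1.002
```

```bash
python3 -m pendant '[[[1,0,0,25,0],[1,0,0,25,0],[1,0,0,25,0],[1,0,0,17,0],[1,0,0,12,0],[1,0,0,0,0],[1,0,0,0,0]]]'
python3 rel.py
python3 - <<'E'
from h import *
im,m,s=snap("wrist","w4")
E
```

```text
clock: 7.35
tcp_pos: [0.5023, 0.3357, 0.0242]
orientation: [180.0, -0.1, 36.7]
contact_force: [0.2, 0.2, 1.6]
width: 1.002
t 7.35 mould xy mm [12.7  -0.75] z 24.25 ori [ 1.7998e+02 -9.0000e-02  3.6660e+01] Fmould [0.2 0. ] 1.6 mom [0.02 0.02 0.02] w 1.002
```

View pics/w4.png

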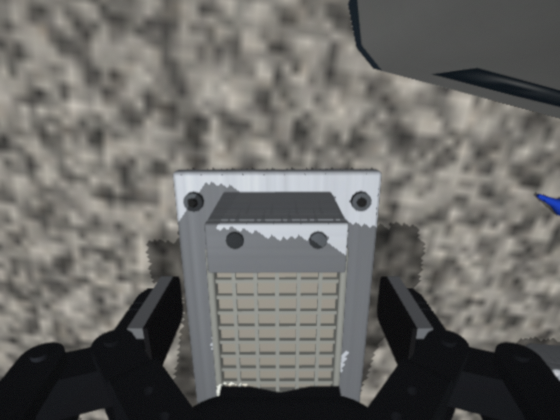

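The wrist view shows the fingers straddling the mould symmetrically, with the fixed lip edge at row 271 and the cassette below it. Closing.

```bash
python3 -m pendant '[[[-1,0,0,0,0],[-1,0,0,0,0],[-1,0,0,0,0],[-1,0,0,0,0],[-1,0,0,0,0],[-1,0,0,0,0],[-1,0,0,0,0],[-1,0,0,0,0]]]' 45
python3 rel.py
python3 - <<'E'
from h import *
im,m,s=snap("wrist","w5")
E
```

```text
clock: 8.4
tcp_pos: [0.5022, 0.3356, 0.0241]
orientation: [180.0, -0.1, 36.7]
contact_force: [-0.0, 0.1, 6.0]
width: 0.647
t 8.4 mould xy mm [12.55 -0.74] z 24.1 ori [ 1.7998e+02 -7.0000e-02  3.6660e+01] Fmould [0.  0.1] 6.0 mom [-0.04  0.1  -0.02] w 0.647
```

View pics/w5.png

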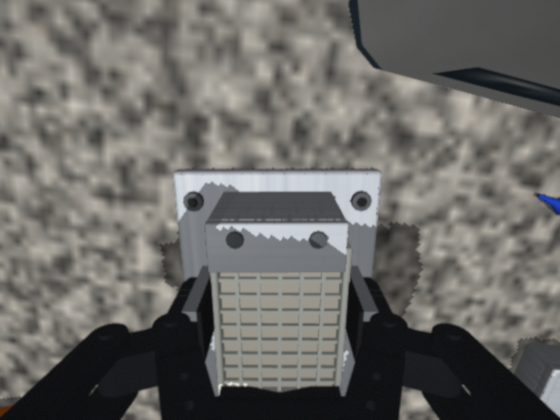

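Gripped: width 0.647 is about 55 mm, and the pads lie on both sides of the cassette. Now push against the jaw (tool -x) in small steps.

```bash
python3 -m pendant '[[[-1,-1,0,0,0],[-1,-1,0,0,0],[-1,-1,0,0,0],[-1,-1,0,0,0],[-1,0,0,0,0]]]'
python3 rel.py;  python3 -m pendant '[[[-1,-1,0,0,0],[-1,-1,0,0,0],[-1,0,0,0,0]]]' 60; python3 rel.py
```

```text
clock: 9.07
tcp_pos: [0.5006, 0.3343, 0.0243]
orientation: [180.0, -0.4, 36.7]
contact_force: [5.9, 6.2, 0.0]
width: 0.648
t 9.07 mould xy mm [10.48 -0.79] z 24.29 ori [179.96  -0.38  36.66] Fmould [8.4 1.4] 0.0 mom [ 0.88 -0.89  0.15] w 0.648
clock: 9.45
tcp_pos: [0.4994, 0.3335, 0.0245]
orientation: [180.0, -0.5, 36.7]
contact_force: [7.3, 7.5, -0.4]
width: 0.641
t 9.45 mould xy mm [ 9.  -0.8] z 24.49 ori [179.96  -0.46  36.66] Fmould [10.3  1.6] -0.4 mom [ 1.02 -1.09  0.09] w 0.641
```

```bash
python3 -m pendant '[[[-1,-1,0,0,0],[-1,-1,0,0,0],[-1,-1,0,0,0],[-1,0,0,0,0]]]'
python3 rel.py;  python3 -m pendant '[[[-1,-1,0,0,0],[-1,-1,0,0,0],[-1,0,0,0,0]]]' ; python3 rel.py
python3 - <<'E'
from h import *
im,m,s=snap("wrist","w6")
E
```

```text
clock: 9.95
tcp_pos: [0.4975, 0.3321, 0.0247]
orientation: [180.0, -0.6, 36.7]
contact_force: [8.6, 8.3, -1.4]
width: 0.642
t 9.95 mould xy mm [ 6.71 -0.78] z 24.73 ori [179.95  -0.57  36.65] Fmould [11.9  1.5] -1.4 mom [ 1.3  -1.28  0.14] w 0.642
clock: 10.32
tcp_pos: [0.4963, 0.3311, 0.0249]
orientation: [179.9, -0.6, 36.6]
contact_force: [9.0, 9.3, -2.4]
width: 0.639
t 10.32 mould xy mm [ 5.18 -0.83] z 24.86 ori [179.95  -0.64  36.65] Fmould [12.7  2.1] -2.4 mom [ 1.55 -1.46  0.18] w 0.639
```

View pics/w6.png

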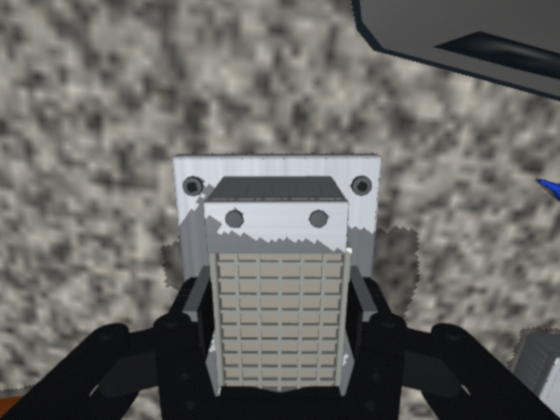

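```bash
python3 -m pendant '[[[-1,-1,0,0,0],[-1,-0.7,0,0,0],[-1,0,0,0,0]]]'
python3 rel.py;  python3 - <<'E'
from h import *
im,m,s=snap("wrist","w7")
cv2.imwrite("pics/w7c.png",cv2.resize(im[140:400,150:410],None,fx=2.2,fy=2.2,interpolation=cv2.INTER_CUBIC))
E
```

```text
clock: 10.75
tcp_pos: [0.4954, 0.3304, 0.025]
orientation: [179.9, -0.7, 36.6]
contact_force: [10.5, 10.9, -3.7]
width: 0.636
t 10.75 mould xy mm [ 3.96 -0.82] z 25.03 ori [179.94  -0.71  36.65] Fmould [14.9  2.5] -3.7 mom [ 1.68 -1.6   0.15] w 0.636
```

View pics/w7c.png

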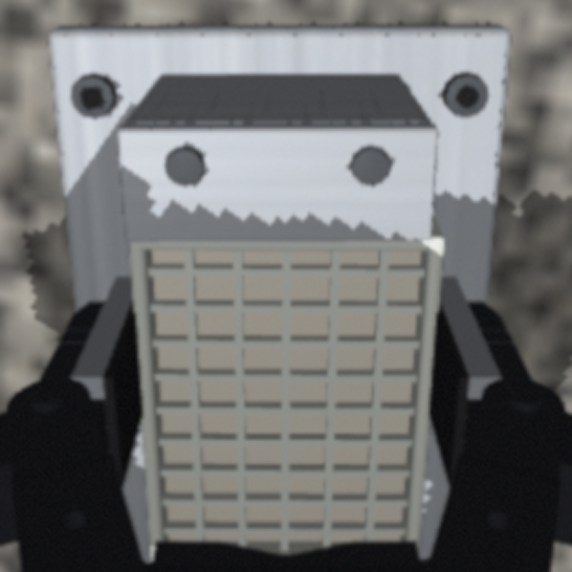

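The cassette's end rim has just appeared at the lip edge (crop row 243). A little more push, up to the stop.

```bash
python3 -m pendant '[[[-1,-0.8,0,0,0],[-1,-0.4,0,0,0],[-1,0,0,0,0]]]'
python3 rel.py;  python3 - <<'E'
from h import *
im,m,s=snap("wrist","w8")
cv2.imwrite("pics/w8c.png",cv2.resize(im[140:400,150:410],None,fx=2.2,fy=2.2,interpolation=cv2.INTER_CUBIC))
E
```

```text
clock: 11.18
tcp_pos: [0.4951, 0.3302, 0.0253]
orientation: [179.9, -0.8, 36.6]
contact_force: [12.9, 11.8, -4.7]
width: 0.64
t 11.18 mould xy mm [ 3.63 -0.86] z 25.27 ori [179.94  -0.84  36.63] Fmould [17.4  1.7] -4.7 mom [ 2.09 -1.93  0.15] w 0.64
```

View pics/w8c.png

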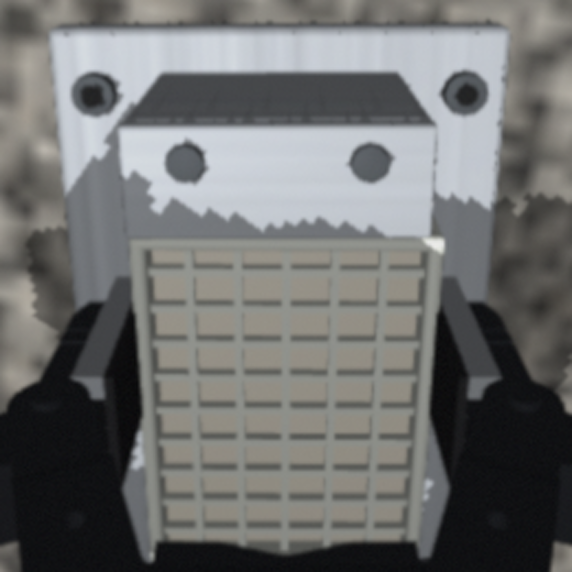

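The force rose to 17 N with little movement, so the jaw is at its stop: about 8.9 mm of TCP travel, with the end clear of the lip. Now tip it: lift while still pushing, in small steps.

```bash
python3 -m pendant '[[[-1,0,0,-1,0],[-1,0,0,-1,0],[-1,0,0,-1,0],[-1,0,0,-1,0],[-1,0,0,0,0]]]'
python3 rel.py;  python3 -m pendant '[[[-1,0,0,-1,0],[-1,0,0,-1,0],[-1,0,0,0,0]]]'; python3 rel.py;python3 - <<'E'
from h import *
im,m,s=snap("wrist","w9")
cv2.imwrite("pics/w9c.png",cv2.resize(im[140:400,150:410],None,fx=2.2,fy=2.2,interpolation=cv2.INTER_CUBIC))
E
```

```text
clock: 11.85
tcp_pos: [0.4952, 0.3301, 0.028]
orientation: [179.9, -0.9, 36.6]
contact_force: [16.8, 14.1, -14.2]
width: 0.638
t 11.85 mould xy mm [ 3.67 -0.99] z 28.02 ori [179.92  -0.92  36.63] Fmould [21.9  1.2] -14.2 mom [ 2.45 -2.9   0.25] w 0.638
clock: 12.22
tcp_pos: [0.4947, 0.3298, 0.0297]
orientation: [179.9, -0.8, 36.6]
contact_force: [15.0, 12.8, -14.2]
width: 0.643
t 12.22 mould xy mm [ 3.02 -0.89] z 29.65 ori [179.93  -0.82  36.63] Fmould [19.7  1.2] -14.2 mom [ 2.29 -2.76  0.17] w 0.643
```

View pics/w9c.png

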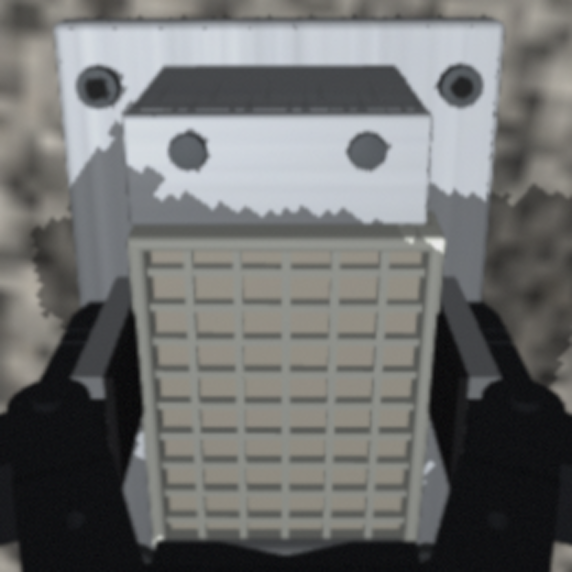

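The end face of the cassette is now visible above the lip (crop rows 223-243) and the lift force has levelled off at 14 N, so the block is pivoting in the pads. Continue.

```bash
python3 -m pendant '[[[-1,0,0,-1.2,0],[-1,0,0,-1.2,0],[-1,0,0,-1.2,0],[-1,0,0,-1.2,0],[-1,0,0,0,0]]]'
python3 rel.py;  python3 -m pendant '[[[-1,0,0,-1.2,0],[-1,0,0,-1.2,0],[-1,0,0,-1.2,0],[-1,0,0,0,0]]]'; python3 rel.py;python3 - <<'E'
from h import *
im,m,s=snap("wrist","w10")
cv2.imwrite("pics/w10c.png",cv2.resize(im[140:400,150:410],None,fx=2.2,fy=2.2,interpolation=cv2.INTER_CUBIC))
E
```

```text
clock: 12.9
tcp_pos: [0.4933, 0.3289, 0.0335]
orientation: [180.0, -0.6, 36.6]
contact_force: [13.5, 10.2, -14.7]
width: 0.641
t 12.9 mould xy mm [ 1.44 -0.81] z 33.54 ori [179.95  -0.61  36.62] Fmould [16.9  0.1] -14.7 mom [ 1.92 -2.47  0.1 ] w 0.641
clock: 13.4
tcp_pos: [0.4927, 0.3285, 0.037]
orientation: [180.0, -0.5, 36.6]
contact_force: [10.8, 8.9, -12.3]
width: 0.635
t 13.4 mould xy mm [ 0.71 -0.79] z 37.03 ori [179.96  -0.49  36.63] Fmould [14.   0.7] -12.3 mom [ 1.66 -2.14  0.04] w 0.635
```

View pics/w10c.png

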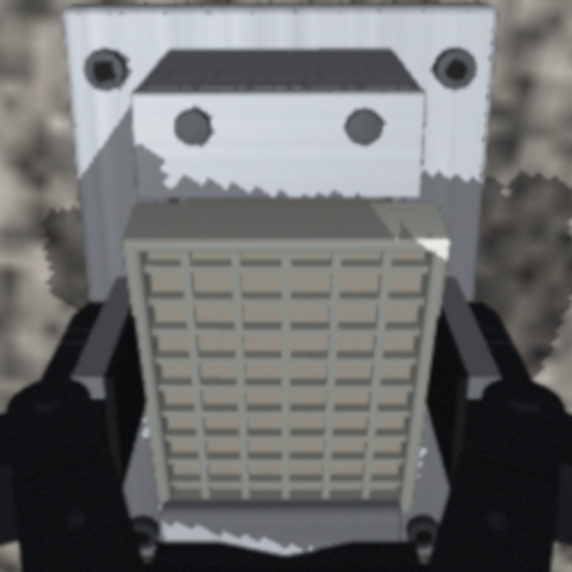

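```bash
cat > tilt.py <<'E'
from h import *
from scipy.optimize import least_squares
C=np.array([.4917,.3287]);Y=np.radians(36.8)
def mould2world(p):
    p=np.atleast_2d(p)/1000.; return np.c_[C[0]+p[:,0]*np.cos(Y)-p[:,1]*np.sin(Y),C[1]+p[:,0]*np.sin(Y)+p[:,1]*np.cos(Y),p[:,2]]
# unknown: top +x edge midpoint (x,y,z) mould mm, tilt deg
def fit(name,tops,lows,crop=(150,140,2.2)):
    _,m,s=load(name)
    f=lambda p:((np.array(p)+.5)/crop[2]-.5+np.array(crop[:2]))
    obs=np.array([f(p) for p in tops+lows])
    def res(q):
        x,y,z,t=q; t=np.radians(t); d=np.array([np.sin(t),0,-np.cos(t)])
        T=np.array([x,y,z]); W=np.array([0,28,0])
        pts=[T+W,T-W,T+W+12*d,T-W+12*d][:len(obs)]
        return (proj(m,mould2world(np.array(pts)))-obs).ravel()
    r=least_squares(res,[30,0,55,10]); q=r.x; print(name,"top +x edge x,y,z",q[:3].round(1),"tilt",q[3].round(1),"res",np.abs(r.fun).max().round(2))
    t=np.radians(q[3]); u=np.array([np.cos(t),np.sin(t)])
    Tm=q[[0,2]]-76*u; print(" -x top corner",Tm.round(1)," low +x corner",(q[[0,2]]+12*np.array([np.sin(t),-np.cos(t)])).round(1)," wax +x corner",(q[[0,2]]-7*u+24*np.array([np.sin(t),-np.cos(t)])).round(1)," wax -x corner",(Tm+7*u+24*np.array([np.sin(t),-np.cos(t)])).round(1))
E
python3 - <<'E'
from tilt import *
fit("w10",[(125,243),(448,240)],[(139,201),(433,199)])
fit("w9",[(130,243),(444,240)],[])
E
```

```text
w10 top +x edge x,y,z [26.3 -1.1 60.6] tilt 15.1 res 0.89
 -x top corner [-47.1  40.8]  low +x corner [29.5 49. ]  wax +x corner [25.8 35.6]  wax -x corner [-34.   19.5]
w9 top +x edge x,y,z [27.4 -1.3 51. ] tilt 10.0 res 0.47
 -x top corner [-47.4  37.9]  low +x corner [29.5 39.2]  wax +x corner [24.7 26.2]  wax -x corner [-36.4  15.4]
```

The fit gives about 11-15° tilt, with the lower +x corner at x≈29, clear of the lip edge at 30.5, and z≈49. Continue lifting with a little more push.

```bash
python3 -m pendant '[[[-1,-0.4,0,-1.2,0],[-1,-0.2,0,-1.2,0],[-1,-0.2,0,-1.2,0],[-1,-0.2,0,-1.2,0],[-1,0,0,0,0]]]'
python3 rel.py;  python3 -m pendant '[[[-1,-0.4,0,-1.2,0],[-1,-0.4,0,-1.2,0],[-1,-0.4,0,-1.2,0],[-1,-0.4,0,-1.2,0],[-1,0,0,0,0]]]'; python3 rel.py;python3 - <<'E'
from h import *
im,m,s=snap("wrist","w11")
cv2.imwrite("pics/w11c.png",cv2.resize(im[140:400,150:410],None,fx=2.2,fy=2.2,interpolation=cv2.INTER_CUBIC))
E
```

```text
clock: 14.08
tcp_pos: [0.4915, 0.3277, 0.0415]
orientation: [180.0, -0.4, 36.6]
contact_force: [10.2, 7.9, -13.2]
width: 0.641
t 14.07 mould xy mm [-0.73 -0.66] z 41.48 ori [179.98  -0.43  36.6 ] Fmould [12.9  0.2] -13.2 mom [ 1.55 -2.06  0.01] w 0.641
clock: 14.7
tcp_pos: [0.49, 0.3265, 0.0462]
orientation: [180.0, -0.4, 36.6]
contact_force: [9.3, 6.0, -11.2]
width: 0.638
t 14.7 mould xy mm [-2.72 -0.73] z 46.15 ori [179.98  -0.38  36.62] Fmould [11.  -0.8] -11.2 mom [ 1.4  -1.96  0.02] w 0.638
```

View pics/w11c.png

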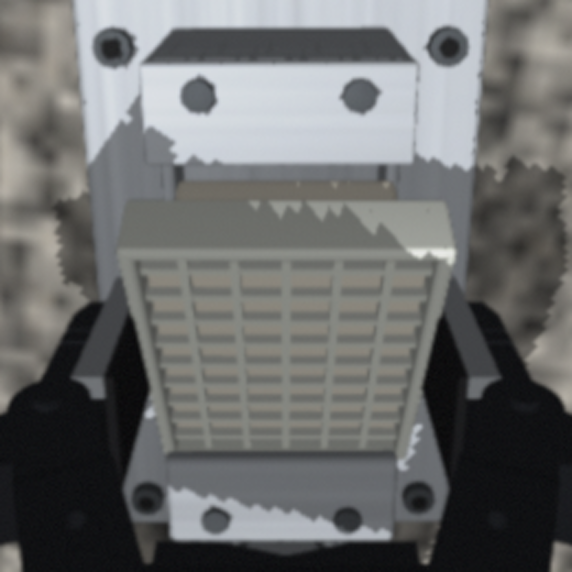

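Run:
```python
from tilt import *
fit("w11",[(119,250),(454,247)],[(130,201),(441,200)])
```

```text
w11 top +x edge x,y,z [24.2 -1.  75.3] tilt 20.1 res 0.5
 -x top corner [-47.1  49.2]  low +x corner [28.4 64.1]  wax +x corner [25.9 50.4]  wax -x corner [-32.3  29.1]
```

Tilt is about 22° and the cassette end is at z 64-75 mm, well above the lip. The wax corner is at z≈50, so I tip about 8° more before drawing it out.

```bash
python3 -m pendant '[[[-1,-0.5,0,-1.4,0],[-1,-0.5,0,-1.4,0],[-1,-0.5,0,-1.4,0],[-1,-0.5,0,-1.4,0],[-1,-0.5,0,-1.4,0],[-1,-0.5,0,-1.2,0],[-1,0,0,0,0]]]'; python3 rel.py;python3 - <<'E'
from h import *
im,m,s=snap("wrist","w12")
cv2.imwrite("pics/w12c.png",cv2.resize(im[140:400,150:410],None,fx=2.2,fy=2.2,interpolation=cv2.INTER_CUBIC))
E
```

```text
clock: 15.62
tcp_pos: [0.4867, 0.3241, 0.0538]
orientation: [180.0, -0.2, 36.6]
contact_force: [9.4, 4.1, -13.5]
width: 0.633
t 15.62 mould xy mm [-6.73 -0.66] z 53.82 ori [179.99  -0.23  36.63] Fmould [10.  -2.4] -13.5 mom [ 1.16 -1.72  0.03] w 0.633
```

View pics/w12c.png

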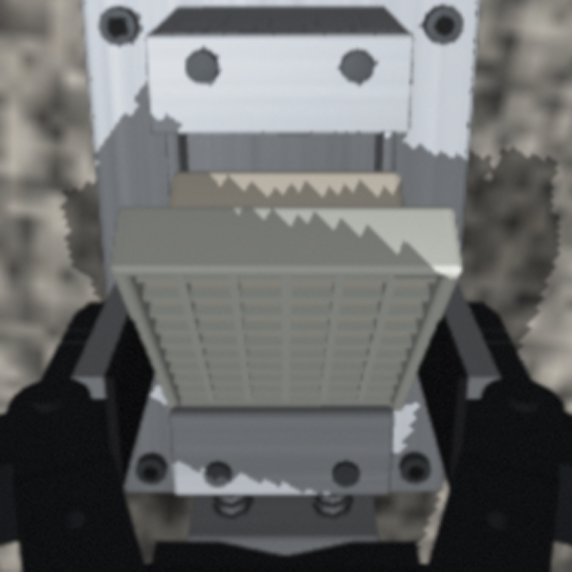

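Run:
```python
from tilt import *
fit("w12",[(114,272),(461,269)],[(118,208),(453,209)])
```

```text
w12 top +x edge x,y,z [19.3 -1.  89.3] tilt 34.9 res 1.38
 -x top corner [-43.   45.7]  low +x corner [26.2 79.4]  wax +x corner [27.3 65.6]  wax -x corner [-23.5  30.1]
```

Tilt is about 34° and the wax corner is at z≈65 mm, above the lip and screws. Draw it toward +x so the other end slides out from under the jaw lip.

```bash
python3 -m pendant '[[[-1,2,0,0,0],[-1,2,0,0,0],[-1,2,0,0,0],[-1,2,0,0,0],[-1,2,0,0,0],[-1,2,0,0,0],[-1,2,0,0,0],[-1,2,0,0,0],[-1,2,0,0,0],[-1,0,0,0,0]]]'; python3 rel.py;python3 - <<'E'
from h import *
im,m,s=snap("wrist","w13")
cv2.imwrite("pics/w13c.png",cv2.resize(im[140:400,150:410],None,fx=2.2,fy=2.2,interpolation=cv2.INTER_CUBIC))
E
```

```text
clock: 16.92
tcp_pos: [0.5005, 0.3346, 0.0555]
orientation: [180.0, -0.0, 36.7]
contact_force: [-0.3, 0.5, -0.5]
width: 0.637
t 16.93 mould xy mm [10.58 -0.6 ] z 55.54 ori [ 1.800e+02 -1.000e-02  3.666e+01] Fmould [0.  0.5] -0.5 mom [-0.03  0.01  0.03] w 0.637
```

View pics/w13c.png

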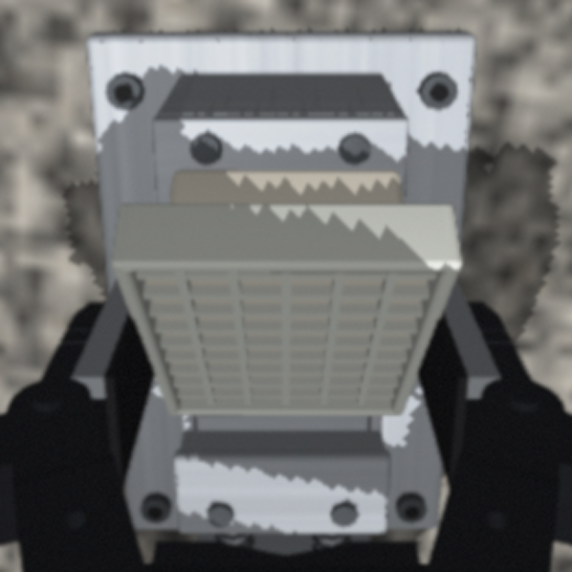

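The lower end is clear of the jaw lip (a gap at crop rows 412-432), the jaw is back home and contact force is about 0, so the block is free. Lift, carry over the plate and turn.

```bash
python3 -m pendant '[[[-1,0,0,-4,0],[-1,0,0,-10,0],[-1,0,0,-16,0],[-1,0,0,-20,0],[-1,0,0,-20,0],[-1,0,0,-20,0],[-1,0,0,-10,0],[-1,-11.7,31.8,0,0],[-1,-11.7,31.8,0,0],[-1,-11.7,31.8,0,0],[-1,-11.7,31.8,0,0],[-1,-11.7,31.8,0,0],[-1,-11.7,31.8,0,0],[-1,-11.7,31.8,0,0],[-1,-11.7,31.8,0,0],[-1,-11.7,31.8,0,0],[-1,-11.7,31.8,0,0],[-1,-11.7,31.8,0,0],[-1,-11.7,31.8,0,0]]]'
python3 -m pendant '[[[-1,0,0,0,-10.5],[-1,0,0,0,-10.5],[-1,0,0,0,-10.5],[-1,0,0,0,-10.5],[-1,0,0,0,-10.5],[-1,0,0,0,-10.5],[-1,0,0,0,-10.5],[-1,0,0,0,-10.5],[-1,0,0,0,0],[-1,0,0,0,0]]]'
cat > prel.py <<'E'
from h import *
C=np.array([.5665,.0265]);Y=np.radians(-59)
s=manip.state(); d=s['tcp_pos'][:2]-C
M=np.array([[np.cos(Y),np.sin(Y)],[-np.sin(Y),np.cos(Y)]])
f=M@s['contact_force'][:2]
print("t",round(s['clock'],2),"plate u,v mm",(M@d*1000).round(2),"z",round(s['tcp_pos'][2]*1000,2),"ori",s['orientation'].round(2),"Fuv",f.round(1),s['contact_force'][2].round(1),"w",round(s['width'],3))
E
python3 prel.py
python3 - <<'E'
from h import *
im,m,s=snap("wrist","w14")
im,m,s=snap("scene","s14")
E
```

```text
clock: 19.35
tcp_pos: [0.6156, -0.0565, 0.1554]
orientation: [-180.0, 0.0, 36.7]
contact_force: [0.7, 0.2, -1.3]
width: 0.639
clock: 20.6
tcp_pos: [0.6155, -0.0554, 0.1554]
orientation: [-180.0, -0.0, 120.5]
contact_force: [0.5, 0.2, -2.1]
width: 0.64
t 20.6 plate u,v mm [95.49 -0.19] z 155.42 ori [-1.7999e+02 -2.0000e-02  1.2051e+02] Fuv [0.1 0.5] -2.1 w 0.64
```

View pics/w14.png

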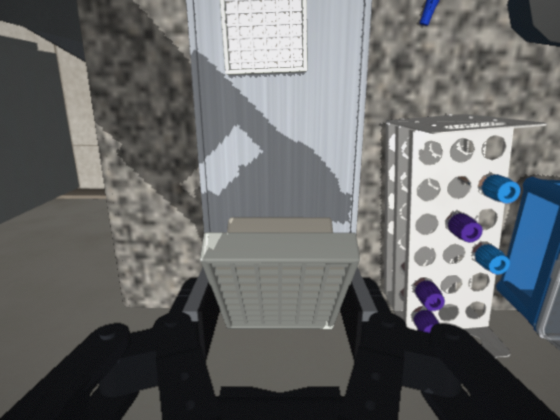

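Run:
```python
from tilt import *
fit("w13",[(114,268),(461,265)],[(118,205),(455,205)])
im,m,s=load("s14"); cv2.imwrite("pics/s14c.png",cv2.resize(im[100:240,200:360],None,fx=4.5,fy=4.2,interpolation=cv2.INTER_CUBIC))
```

```text
w13 top +x edge x,y,z [37.5 -1.  91. ] tilt 34.6 res 1.42
 -x top corner [-25.1  47.8]  low +x corner [44.3 81.1]  wax +x corner [45.3 67.2]  wax -x corner [-5.7 32. ]
```

View pics/s14c.png

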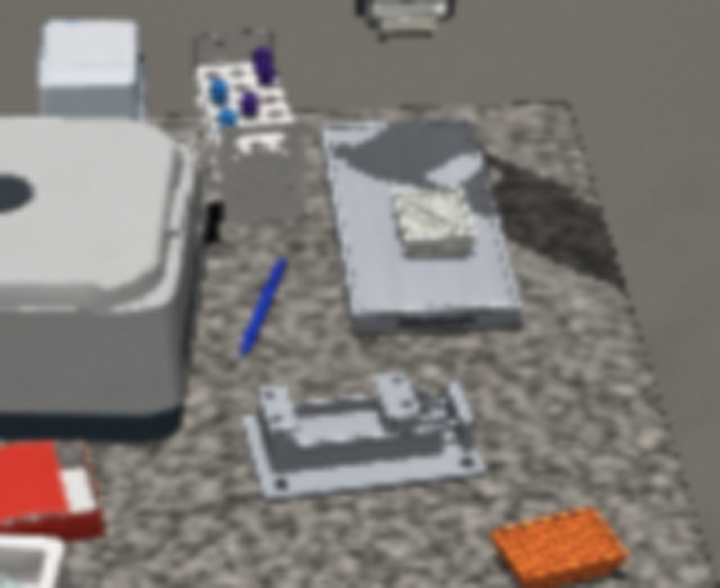

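The scene view shows the empty mould with its jaw home, and the other block is untouched. The held block's lowest wax edge is about 23.5 mm below the TCP, so I expect it to touch at TCP z≈47. Reduce the grip force and lower.

```bash
python3 -m pendant '[[[-1,0,0,25,-0.5],[-1,0,0,25,0],[-1,0,0,22,0],[-1,0,0,16,0],[-1,0,0,8,0],[-1,0,0,4,0],[-1,0,0,0,0]]]' 30
python3 prel.py; python3 -m pendant '[[[-1,0,0,2,0],[-1,0,0,2,0],[-1,0,0,0,0]]]'; python3 prel.py
python3 - <<'E'
from h import *
im,m,s=snap("wrist","w15")
E
```

```text
clock: 21.58
tcp_pos: [0.6159, -0.0555, 0.0559]
orientation: [180.0, 0.0, 121.2]
contact_force: [0.4, -0.4, -1.0]
width: 0.636
t 21.57 plate u,v mm [95.79  0.13] z 55.88 ori [1.7997e+02 3.0000e-02 1.2116e+02] Fuv [0.5 0.1] -1.0 w 0.636
clock: 21.95
tcp_pos: [0.6155, -0.0554, 0.0514]
orientation: [-180.0, -0.0, 121.2]
contact_force: [-0.5, 0.6, -1.9]
width: 0.64
t 21.95 plate u,v mm [95.49 -0.17] z 51.43 ori [-1.7999e+02 -1.0000e-02  1.2116e+02] Fuv [-0.8 -0.1] -1.9 w 0.64
```

View pics/w15.png

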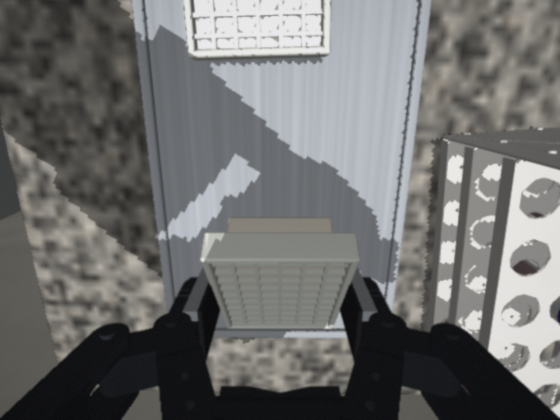

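The wrist view shows the block centred across the plate (edges near columns 165 and 398, block centre 281) with the other block well ahead (rows 0-58). Lower in 1 mm steps until contact.

```bash
python3 -m pendant '[[[-1,0,0,1,0],[-1,0,0,1,0],[-1,0,0,0,0]]]'; python3 prel.py; python3 -m pendant '[[[-1,0,0,1,0],[-1,0,0,1,0],[-1,0,0,0,0]]]'; python3 prel.py
```

```text
clock: 22.38
tcp_pos: [0.6155, -0.0554, 0.0493]
orientation: [-180.0, -0.0, 121.2]
contact_force: [-0.5, 0.1, -2.4]
width: 0.637
t 22.38 plate u,v mm [95.48 -0.2 ] z 49.31 ori [-1.7999e+02 -1.0000e-02  1.2116e+02] Fuv [-0.3 -0.4] -2.4 w 0.637
clock: 22.75
tcp_pos: [0.6157, -0.0555, 0.0475]
orientation: [-180.0, 0.0, 121.2]
contact_force: [0.3, -0.2, -1.5]
width: 0.637
t 22.75 plate u,v mm [95.6 -0.1] z 47.49 ori [-180.      0.    121.16] Fuv [0.3 0.1] -1.5 w 0.637
```

```bash
python3 -m pendant '[[[-1,0,0,1,0],[-1,0,0,0,0]]]' 20; python3 prel.py; python3 -m pendant '[[[-1,0.5,0,1,0],[-1,0.5,0,1,0],[-1,0,0,0,0]]]'; python3 prel.py
```

```text
clock: 23.0
tcp_pos: [0.6158, -0.0555, 0.0472]
orientation: [-180.0, -0.0, 121.2]
contact_force: [-3.1, 1.0, 5.0]
width: 0.639
t 23.0 plate u,v mm [9.564e+01 2.000e-02] z 47.2 ori [-179.99   -0.    121.17] Fuv [-2.5 -2.2] 5.0 w 0.639
clock: 23.38
tcp_pos: [0.6157, -0.0552, 0.0469]
orientation: [-180.0, 0.1, 121.2]
contact_force: [-6.6, -0.0, 13.4]
width: 0.638
t 23.38 plate u,v mm [95.42  0.11] z 46.88 ori [-1.7998e+02  8.0000e-02  1.2118e+02] Fuv [-3.4 -5.7] 13.4 w 0.638
```

Contact at TCP z≈47.2, as predicted. Now follow the arc about the wax edge (forward and down) so the block pivots flat.

```bash
python3 -m pendant '[[[-1,1.5,0,0.6,0],[-1,1.5,0,0.6,0],[-1,1.5,0,0.8,0],[-1,0,0,0,0]]]' 20; python3 prel.py; python3 -m pendant '[[[-1,1.5,0,1,0],[-1,1.5,0,1,0],[-1,0,0,0,0]]]'; python3 prel.py
python3 - <<'E'
from h import *
im,m,s=snap("wrist","w16")
cv2.imwrite("pics/w16c.png",cv2.resize(im[140:400,150:410],None,fx=2.2,fy=2.2,interpolation=cv2.INTER_CUBIC))
E
```

```text
clock: 23.88
tcp_pos: [0.6154, -0.0543, 0.0465]
orientation: [180.0, 0.5, 121.2]
contact_force: [-6.1, -8.9, 16.2]
width: 0.635
t 23.88 plate u,v mm [94.47  0.26] z 46.47 ori [179.95   0.5  121.2 ] Fuv [ 4.5 -9.9] 16.2 w 0.635
clock: 24.25
tcp_pos: [0.6155, -0.0532, 0.0462]
orientation: [179.8, 0.7, 121.2]
contact_force: [-5.1, -11.4, 20.2]
width: 0.637
t 24.25 plate u,v mm [93.55  0.98] z 46.15 ori [179.85   0.75 121.22] Fuv [  7.1 -10.2] 20.2 w 0.637
```

View pics/w16c.png

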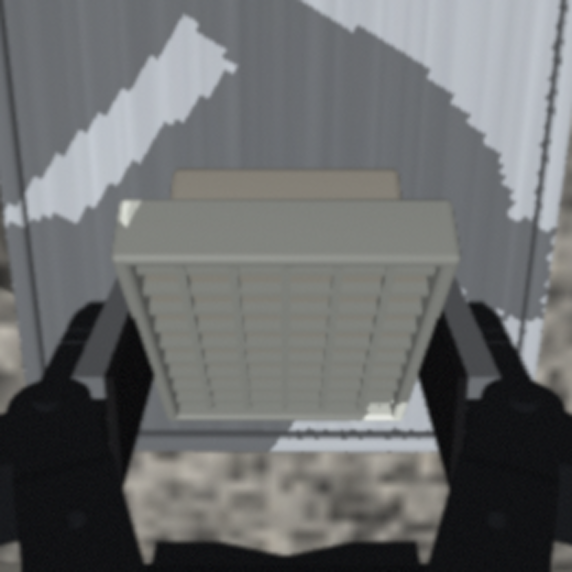

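Contact is 20 N and the block has turned only slightly, so the pads still hold firmly. There is also some sideways friction from arm compliance. I back off a little and relax the squeeze by commanding an opening just inside the present width.

```bash
python3 -m pendant '[[[-1,0,-0.5,-1,0],[-1,0,-0.5,-1,0],[-1,0,0,0,0]]]' 20; python3 prel.py; python3 -m pendant '[[[0.15,0,0,0,0],[0.15,0,0,0,0]]]'; python3 prel.py;  python3 -m pendant '[[[0.2,0,0,0,0],[0.2,0,0,0,0]]]'; python3 prel.py
```

```text
clock: 24.68
tcp_pos: [0.615, -0.0514, 0.0466]
orientation: [179.6, 0.6, 121.2]
contact_force: [2.0, -5.2, 9.7]
width: 0.634
t 24.68 plate u,v mm [91.77  1.41] z 46.61 ori [179.62   0.59 121.17] Fuv [ 5.5 -1. ] 9.7 w 0.634
clock: 24.92
tcp_pos: [0.615, -0.0514, 0.0466]
orientation: [179.6, 0.6, 121.2]
contact_force: [3.0, -5.5, 9.7]
width: 0.634
t 24.93 plate u,v mm [91.75  1.41] z 46.6 ori [179.63   0.59 121.18] Fuv [ 6.3 -0.3] 9.7 w 0.634
clock: 25.18
tcp_pos: [0.6149, -0.0515, 0.0466]
orientation: [179.6, 0.6, 121.2]
contact_force: [1.4, -5.6, 9.5]
width: 0.634
t 25.18 plate u,v mm [91.77  1.37] z 46.59 ori [179.63   0.59 121.18] Fuv [ 5.5 -1.7] 9.5 w 0.634
```

```bash
python3 -m pendant '[[[0.24,0,0,0,0],[0.24,0,0,0,0]]]'; python3 prel.py;  python3 -m pendant '[[[0.26,0,0,0,0],[0.26,0,0,0,0]]]'; python3 prel.py
python3 - <<'E'
from h import *
im,m,s=snap("wrist","w17")
cv2.imwrite("pics/w17c.png",cv2.resize(im[140:400,150:410],None,fx=2.2,fy=2.2,interpolation=cv2.INTER_CUBIC))
E
```

```text
clock: 25.42
tcp_pos: [0.6149, -0.0514, 0.0466]
orientation: [179.6, 0.6, 121.2]
contact_force: [2.0, -5.0, 10.0]
width: 0.636
t 25.43 plate u,v mm [91.73  1.4 ] z 46.58 ori [179.64   0.59 121.18] Fuv [ 5.3 -0.9] 10.0 w 0.636
clock: 25.68
tcp_pos: [0.615, -0.0514, 0.0466]
orientation: [179.6, 0.6, 121.2]
contact_force: [2.5, -6.1, 9.9]
width: 0.635
t 25.68 plate u,v mm [91.76  1.39] z 46.59 ori [179.63   0.6  121.18] Fuv [ 6.5 -1. ] 9.9 w 0.635
```

View pics/w17c.png

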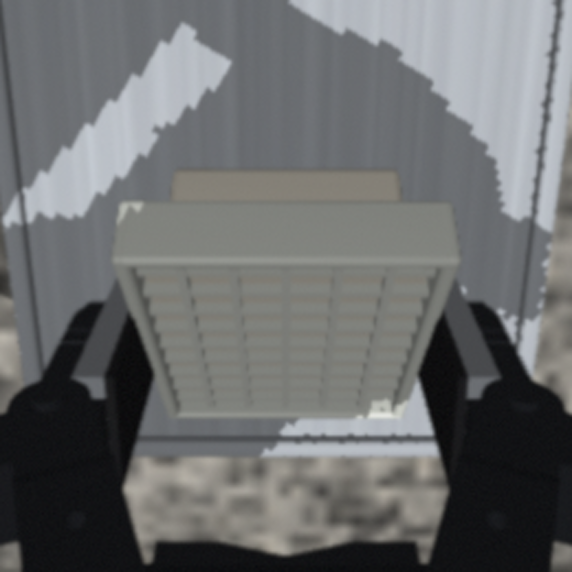

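```bash
python3 -m pendant '[[[0.28,0,0,0,0],[0.28,0,0,0,0]]]'; python3 prel.py;  python3 -m pendant '[[[0.3,0,0,0,0]]]'; python3 prel.py
```

```text
clock: 25.98
tcp_pos: [0.6148, -0.0511, 0.0465]
orientation: [179.6, 0.6, 121.2]
contact_force: [2.1, -3.9, 9.7]
width: 0.645
t 25.98 plate u,v mm [91.4   1.43] z 46.48 ori [179.63   0.55 121.18] Fuv [ 4.5 -0.2] 9.7 w 0.645
clock: 26.1
tcp_pos: [0.614, -0.0498, 0.0457]
orientation: [179.6, 0.4, 121.1]
contact_force: [0.7, 0.6, 7.8]
width: 0.65
t 26.1 plate u,v mm [89.88  1.36] z 45.72 ori [179.65   0.36 121.14] Fuv [-0.2  0.9] 7.8 w 0.65
```

The pads are starting to yield at width 0.65. Take a picture, then follow the arc gently with this light grip.

```bash
python3 -m pendant '[[[0.29,0.8,0,0.7,0],[0.29,0.8,0,0.7,0],[0.29,0.8,0,0.7,0]]]'; python3 prel.py
python3 - <<'E'
from h import *
im,m,s=snap("wrist","w18")
cv2.imwrite("pics/w18c.png",cv2.resize(im[140:400,150:410],None,fx=2.2,fy=2.2,interpolation=cv2.INTER_CUBIC))
E
```

```text
clock: 26.48
tcp_pos: [0.6124, -0.0471, 0.0434]
orientation: [179.7, 0.3, 121.2]
contact_force: [0.6, 2.4, 10.1]
width: 0.652
t 26.48 plate u,v mm [86.73  1.38] z 43.44 ori [179.67   0.29 121.16] Fuv [-1.7  1.7] 10.1 w 0.652
```

View pics/w18c.png

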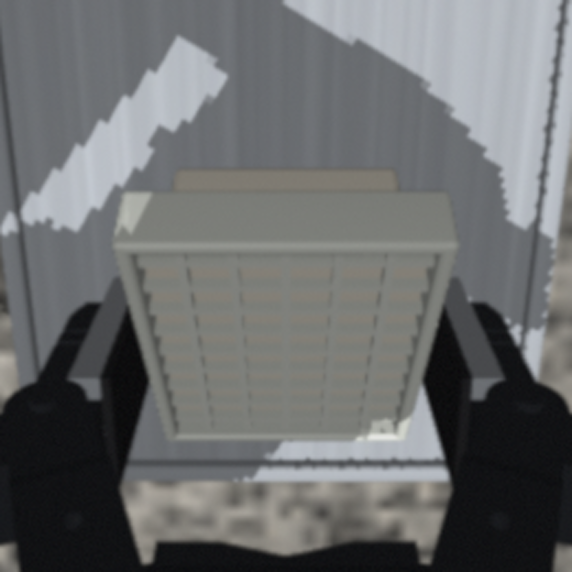

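It is rotating cleanly with about 10 N contact. Continue.

```bash
python3 -m pendant '[[[0.29,0.5,0,1,0],[0.29,0.5,0,1,0],[0.29,0.5,0,1,0],[0.29,0.5,0,1,0]]]'; python3 prel.py; python3 -m pendant '[[[0.29,0.5,0,1,0],[0.29,0.5,0,1,0],[0.29,0.5,0,1,0]]]'; python3 prel.py
python3 - <<'E'
from h import *
im,m,s=snap("wrist","w19")
cv2.imwrite("pics/w19c.png",cv2.resize(im[140:400,150:410],None,fx=2.2,fy=2.2,interpolation=cv2.INTER_CUBIC))
E
```

```text
clock: 27.02
tcp_pos: [0.6109, -0.0445, 0.0397]
orientation: [179.7, 0.2, 121.2]
contact_force: [-1.7, 4.3, 14.6]
width: 0.654
t 27.02 plate u,v mm [83.73  1.47] z 39.66 ori [1.7970e+02 1.6000e-01 1.2116e+02] Fuv [-4.6  0.7] 14.6 w 0.654
clock: 27.4
tcp_pos: [0.6099, -0.0429, 0.0365]
orientation: [179.7, 0.1, 121.2]
contact_force: [-2.7, 6.4, 13.6]
width: 0.655
t 27.4 plate u,v mm [81.84  1.44] z 36.46 ori [1.7971e+02 1.2000e-01 1.2116e+02] Fuv [-6.9  0.9] 13.6 w 0.655
```

View pics/w19c.png

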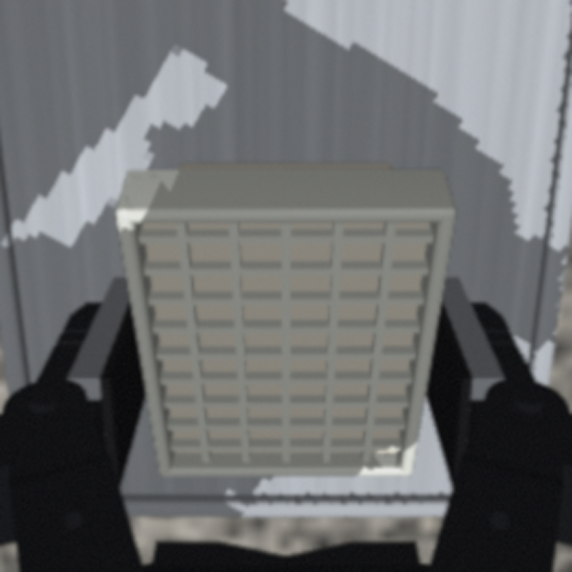

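```bash
python3 -m pendant '[[[0.3,1,0,0.8,0],[0.3,1,0,0.8,0],[0.3,0.8,0,1,0],[0.3,0.6,0,1,0]]]'; python3 prel.py; python3 -m pendant '[[[0.3,0.5,0,1,0],[0.3,0.4,0,1,0],[0.3,0.3,0,1,0]]]'; python3 prel.py
python3 - <<'E'
from h import *
im,m,s=snap("wrist","w20")
cv2.imwrite("pics/w20c.png",cv2.resize(im[140:400,150:410],None,fx=2.2,fy=2.2,interpolation=cv2.INTER_CUBIC))
E
```

```text
clock: 27.95
tcp_pos: [0.6083, -0.0404, 0.0323]
orientation: [179.7, 0.2, 121.2]
contact_force: [1.2, 5.5, 8.8]
width: 0.655
t 27.95 plate u,v mm [78.85  1.38] z 32.27 ori [179.69   0.18 121.16] Fuv [-4.1  3.8] 8.8 w 0.655
clock: 28.32
tcp_pos: [0.6074, -0.0389, 0.0291]
orientation: [179.7, 0.1, 121.2]
contact_force: [0.1, 6.5, 9.3]
width: 0.646
t 28.32 plate u,v mm [77.15  1.39] z 29.12 ori [1.7970e+02 1.2000e-01 1.2116e+02] Fuv [-5.5  3.5] 9.3 w 0.646
```

View pics/w20c.png

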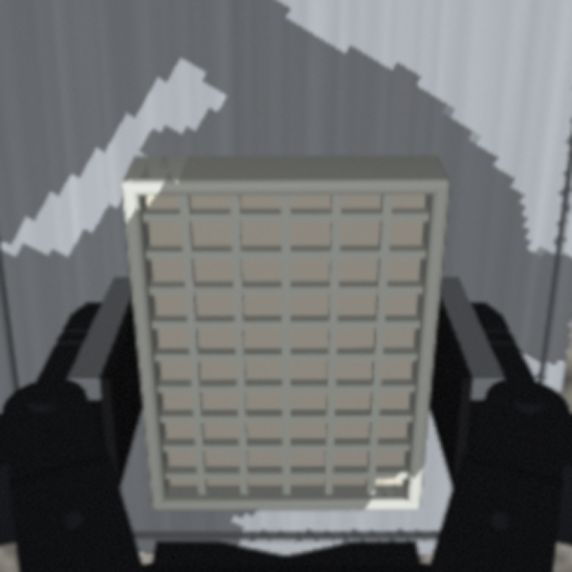

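Nearly flat, roughly 7° left. Continue down.

```bash
python3 -m pendant '[[[0.3,0.4,0,1,0],[0.3,0.4,0,1,0],[0.3,0.2,0,0.7,0],[0.3,0,0,0,0]]]'; python3 prel.py
python3 - <<'E'
from h import *
im,m,s=snap("wrist","w21")
cv2.imwrite("pics/w21c.png",cv2.resize(im[140:400,150:410],None,fx=2.2,fy=2.2,interpolation=cv2.INTER_CUBIC))
E
```

```text
clock: 28.88
tcp_pos: [0.6069, -0.038, 0.0267]
orientation: [179.7, 0.1, 121.2]
contact_force: [-0.1, 5.8, 10.3]
width: 0.651
t 28.88 plate u,v mm [76.12  1.44] z 26.7 ori [1.7971e+02 1.2000e-01 1.2117e+02] Fuv [-5.   2.9] 10.3 w 0.651
```

View pics/w21c.png

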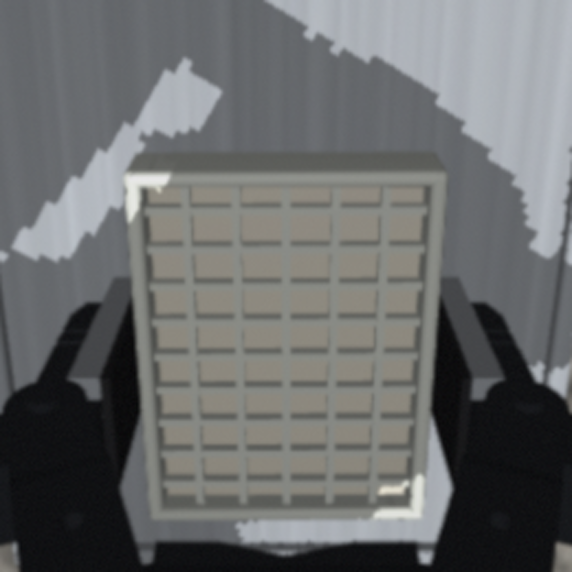

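```bash
cat > fitp.py <<'E'
from h import *
from scipy.optimize import least_squares
C=np.array([.5665,.0265])
def fit(name,obs,crop=(150,140,2.2)):
    _,m,s=load(name)
    o=np.array([((np.array(p)+.5)/crop[2]-.5+np.array(crop[:2])) for p in obs])
    def res(q,full=False):
        x,y,z,t,w=q; t=np.radians(t);w=np.radians(w)
        ax=np.array([np.cos(w)*np.cos(t),np.sin(w)*np.cos(t),np.sin(t)]); ay=np.array([-np.sin(w),np.cos(w),0])
        c=np.array([x,y,z])/1000
        P=[c+ax*.038+ay*.028,c+ax*.038-ay*.028,c-ax*.038+ay*.028,c-ax*.038-ay*.028]
        return (proj(m,np.array(P))-o).ravel()
    r=least_squares(res,[608,-40,48,2,121],x_scale=[1,1,1,1,1]); q=r.x
    Y=np.radians(-59);d=q[:2]-C*1000
    print(name,"top-face centre",q[:3].round(1),"tilt",q[3].round(2),"yaw",q[4].round(2),"res px",np.abs(r.fun).max().round(2),"u,v",(np.cos(Y)*d[0]+np.sin(Y)*d[1]).round(1),(-np.sin(Y)*d[0]+np.cos(Y)*d[1]).round(1))
E
python3 - <<'E'
from fitp import *
fit("w21",[(124,178),(447,177),(148,518),(424,517)])
fit("w20",[(122,187),(448,186),(152,508),(421,506)])
E
```

```text
w21 top-face centre [607.7 -38.9  47.6] tilt 0.97 yaw 121.27 res px 1.38 u,v 77.3 1.7
w20 top-face centre [608.7 -40.5  49. ] tilt 4.98 yaw 121.41 res px 1.27 u,v 79.2 1.7
```

Fit: top face at z 47.6 mm (expected 48), tilt about 1°, yaw 121.3°. One more small step down, then release.

```bash
python3 -m pendant '[[[0.3,0.2,0,0.8,0],[0.3,0,0,0.6,0],[0.3,0,0,0,0]]]'; python3 prel.py; python3 -m pendant '[[[0.3,0,0,-1,0],[0.3,0,0,-1,0],[0.3,0,0,0,0]]]'; python3 prel.py;python3 - <<'E'
from h import *
im,m,s=snap("wrist","w22")
cv2.imwrite("pics/w22c.png",cv2.resize(im[140:400,150:410],None,fx=2.2,fy=2.2,interpolation=cv2.INTER_CUBIC))
E
```

```text
clock: 29.3
tcp_pos: [0.6069, -0.038, 0.0266]
orientation: [179.8, 0.1, 121.2]
contact_force: [-5.7, 7.4, 19.9]
width: 0.651
t 29.3 plate u,v mm [76.09  1.41] z 26.58 ori [1.7975e+02 1.1000e-01 1.2117e+02] Fuv [-9.2 -1.1] 19.9 w 0.651
clock: 29.68
tcp_pos: [0.6066, -0.0384, 0.0266]
orientation: [179.7, 0.2, 121.2]
contact_force: [0.4, 4.1, 8.1]
width: 0.651
t 29.68 plate u,v mm [76.28  0.9 ] z 26.62 ori [1.7975e+02 1.5000e-01 1.2117e+02] Fuv [-3.3  2.5] 8.1 w 0.651
```

View pics/w22c.png

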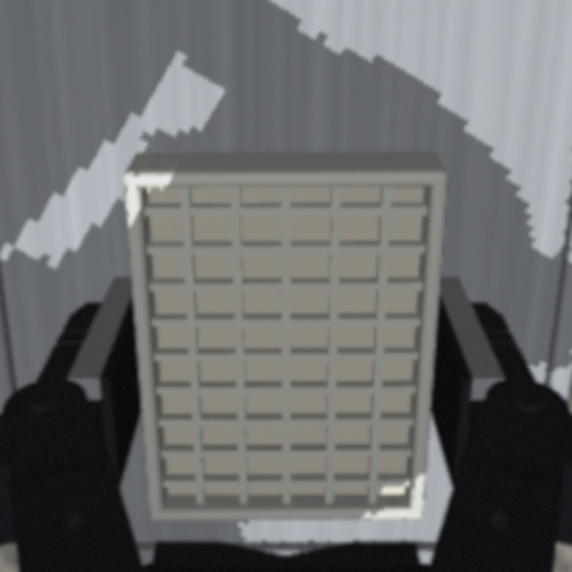

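The stiff response (z fixed as the force rose) shows the wax face is flat on the plate. Unload, then open slowly.

```bash
python3 -m pendant '[[[0.3,0.5,0,-0.8,0],[0.3,0,0,-0.5,0],[0.3,0,0,0,0]]]'; python3 prel.py; python3 -m pendant '[[[0.32,0,0,0,0],[0.34,0,0,0,0],[0.38,0,0,0,0],[0.45,0,0,0,0],[0.6,0,0,0,0],[0.8,0,0,0,0],[1,0,0,0,0],[1,0,0,0,0],[1,0,0,0,0]]]'; python3 prel.py;python3 - <<'E'
from h import *
im,m,s=snap("wrist","w23")
cv2.imwrite("pics/w23c.png",cv2.resize(im[140:400,150:410],None,fx=2.2,fy=2.2,interpolation=cv2.INTER_CUBIC))
E
```

```text
clock: 30.1
tcp_pos: [0.6051, -0.0387, 0.0267]
orientation: [179.9, 0.1, 121.1]
contact_force: [3.8, 0.3, 4.6]
width: 0.65
t 30.1 plate u,v mm [75.77 -0.47] z 26.67 ori [1.7989e+02 1.1000e-01 1.2114e+02] Fuv [1.7 3.4] 4.6 w 0.65
clock: 31.22
tcp_pos: [0.6041, -0.0383, 0.026]
orientation: [180.0, 0.0, 121.2]
contact_force: [0.8, 0.3, 0.9]
width: 1.0
t 31.23 plate u,v mm [74.87 -1.16] z 26.0 ori [180.     0.   121.16] Fuv [0.1 0.8] 0.9 w 1.0
```

View pics/w23c.png

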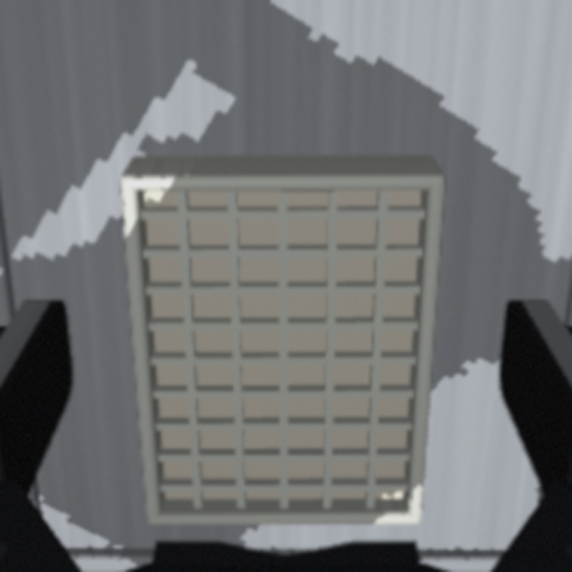

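Released: the fingers are clear on both sides and the block lies on the plate. Retract straight up and check.

```bash
python3 -m pendant '[[[1,0,0,-5,0],[1,0,0,-15,0],[1,0,0,-30,0],[1,0,0,-30,0],[1,0,0,-30,0],[1,0,0,-30,0],[1,0,0,-30,0],[1,0,0,-30,0],[1,0,0,0,0],[1,0,0,0,0]]]'; python3 prel.py;python3 - <<'E'
from h import *
im,m,s=snap("wrist","w24")
im,m,s=snap("scene","s24")
cv2.imwrite("pics/s24c.png",cv2.resize(im[100:240,200:360],None,fx=4.5,fy=4.2,interpolation=cv2.INTER_CUBIC))
E
```

```text
clock: 32.52
tcp_pos: [0.6036, -0.0382, 0.2255]
orientation: [-180.0, -0.0, 121.2]
contact_force: [-0.2, -0.3, -0.4]
width: 1.001
t 32.52 plate u,v mm [74.53 -1.51] z 225.51 ori [-1.7997e+02 -3.0000e-02  1.2116e+02] Fuv [ 0.2 -0.3] -0.4 w 1.001
```

View pics/w24.png

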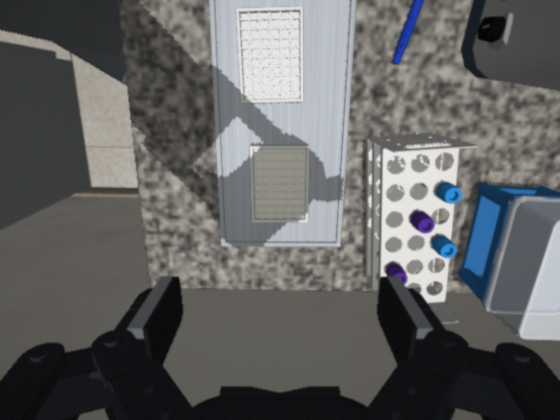

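View pics/s24c.png

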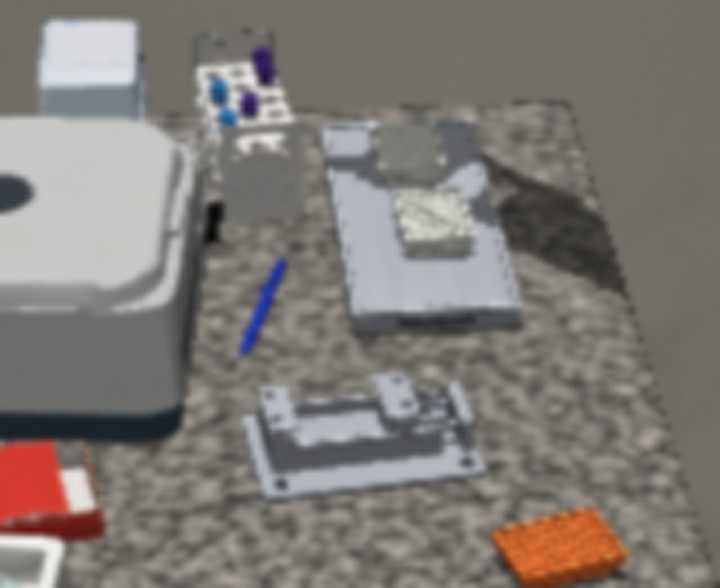

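Run:
```python
from fitp import *
import fitp
fit("w24",[(251,145),(308,146),(252,222),(308,222)],(0,0,1))
fit("w24",[(237,9),(302,8),(240,102),(303,103)],(0,0,1))
_,m,_=load("w24")
q=[atz(m,u,.048) for u in [(237,9),(302,8),(303,103),(240,102)]]; print(np.mean(q,0).round(4))
q=[atz(m,u,.048) for u in [(251,145),(308,146),(308,222),(252,222)]]; print(np.mean(q,0).round(4))
```

```text
w24 top-face centre [605.1 -40.1  37.5] tilt -13.58 yaw 121.27 res px 0.6 u,v 77.0 -1.2
w24 top-face centre [538.2  54.9  45.5] tilt -3.95 yaw 121.79 res px 1.04 u,v -38.9 -9.6
[0.5386 0.0545 0.048 ]
[ 0.6043 -0.0387  0.048 ]
```

The far-view tilt fit is noisy at this distance, so I check flatness with the close picture (w23) and a refined crop.

Run:
```python
from fitp import *
fit("w23",[(121,183),(442,182),(147,521),(422,521)])
im,m,s=load("w24"); cv2.imwrite("pics/w24c.png",cv2.resize(im[0:255,205:365],None,fx=2.3,fy=2.3,interpolation=cv2.INTER_CUBIC))
cv2.imwrite("pics/w24d.png",cv2.resize(im[130:235,235:325],None,fx=5.5,fy=5.5,interpolation=cv2.INTER_CUBIC))
```

```text
w23 top-face centre [605.1 -40.3  46.6] tilt 0.86 yaw 121.49 res px 1.47 u,v 77.2 -1.3
```

View pics/w24d.png

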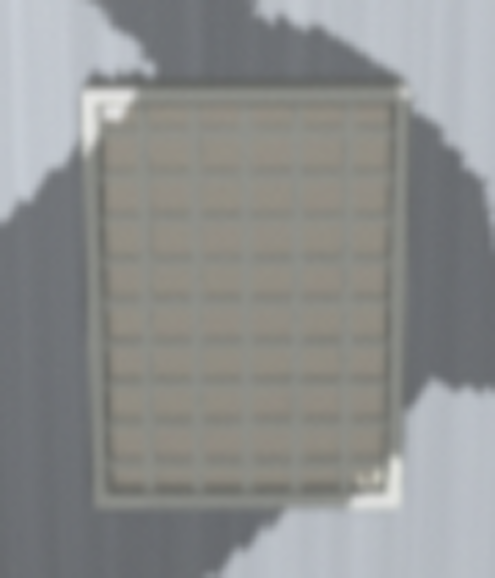

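Top edge 323 px and bottom edge 303 px in this crop fit a flat block. The close-view fit gives a tilt under 1° and a top at 46.6 mm. Hand in.

Run:
```python
from fitp import *
fit("w24",[(84,88),(407,88),(97,507),(400,507)],(235,130,5.5))
print(manip.state()['clock'],manip.state()['contact_force'].round(1)); print(manip.job_done())
```

```text
w24 top-face centre [604.8 -40.   41.5] tilt -3.36 yaw 121.47 res px 0.22 u,v 76.7 -1.4
32.625 [-1.   0.7 -0.6]
the job is handed in; nothing more can be done
None
```

The wax block is out of the mould and lying wax face down on the free part of the cold plate, lengthwise along it. I handed the job in at 32.6 s of the 58 s allowed.

**Removal:** I gripped the cassette by its sides and pushed it about 9 mm against the jaw until the jaw reached its stop (about 17 N). Then I tipped the lip end up to about 34° while still pushing, drew the block over the lip and lifted it clear. The jaw went back home and the contact force was then near zero.

**Setting down:** I lowered the tilted block onto one wax edge and let it pivot flat with a loosened grip. Contact was mostly 10–15 N, with two short peaks of about 20 N. I then opened the gripper and backed straight up.

**Last checks:**
- **Position:** The block's yaw is about 121.4° against the plate's 121°. It sits about 77 mm along from the plate's centre, and its near end is about 40 mm from the other block.
- **Flatness:** The close view gave under 1° of tilt and a top height of 46.6 mm, against 48 mm expected.
- **Other block:** My two estimates of its position agree within about 2 mm, which is the calibration accuracy.
- **Robot:** It was about 200 mm above the block and touching nothing.

**Disagreement:** The tilt fits from the last, more distant view gave –13.6° with rough corners and –3.4° with refined ones. The untouched other block, taken as flat, read –4.0° in that same view, so I put this down to measurement noise.

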